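# Wedge up a bookmatched soundboard in the joining jig

## Task

Dry-clamp the two soundboard halves in the joining jig: take the red-brown wooden wedge from the bench, feed it thin end first along the tapered channel, under the crossbar, and push it in until the joint between the halves has closed along its whole length and the wedge sits firmly jammed and squeezes them together by itself. Hand pressure is enough: do not force it so hard that the soft edge is crushed. Leave wedge and halves lying flat in the jig, let go, and do not disturb the other things on the bench.

Things in the scene. Friction and masses are not known exactly. Their poses are not given: they have to be found in the camera images.
- jig: Plate-joining jig fixed to the bench: white base board 300 (x) x 340 (y) x 18 mm. Origin: centre of its underside. x points across the two halves from the tapered fence to the far fence, y is the way the wedge is driven, z up. Fences are 17 mm high (tops at z = 35). End stop: face at y = 145.5 mm. The bare base at y = -170 to -55 mm is a landing for the wedge. All jig values are in this frame.
- channel_mouth (a point): Point on the base's top, jig (-69.6, -55, 18) mm: mouth of the wedge channel, which lies between tapered fence and near half and narrows towards the jig's +y. With wedge flush and joint just closed, the wedge tip is at jig y = 62 to 94 mm (depends on how the far fence is set) and its butt still sticks out of the mouth by 40 to 75 mm. Each mm that a half still has to move costs 8 mm of wedge.
- fence_start (a point): Inner lower corner of the dark tapered fence at the mouth, jig (-82.6, -55, 18) mm. The fence is 26 mm wide, 17 mm high and runs from here to jig y = 160; its inner face goes from x = -82.6 at y = -55 to x = -57.6 at y = 145 mm (taper 1 in 8).
- crossbar (a point): Underside centre of the first crossbar, jig (12, -20, 35) mm. The bar lies along the jig's x over the fences and the halves, 270 mm long, 25 mm wide (y), 22 mm high: 17 mm clear height above the base. A second one is at jig y = 110 mm. Bolts and wing nuts at their ends reach z = 75 mm.
- near_half: Soundboard half beside the channel: loose pale board 80 (x) x 200 (y) x 14 mm, about 0.11 kg, flat on the base. Origin: centre of underside; axes as the jig's, within 1 degree. Joint face x = +40, wedge face x = -40 mm. Starts with the joint open by 1 to 6 mm and up to 4 mm off the end stop; slides when the wedge pushes it, resisting with a few N.
- far_half: The matching half, loose, 80 x 200 x 14 mm. Origin: centre of its underside; axes as the jig's; joint face at x = -40 mm. Behind it a rubber-backed caul strip on the far fence takes the pressure: it is set by hand, its face is somewhere at jig x = 106 to 110 mm, and the half starts 0 to 4 mm off it. The caul gives about 1 mm per 15 N.
- joint_mouth_end (a point): Top corner of the near half's joint face at the end towards the channel's mouth.
- joint_stop_end (a point): Top corner of the near half's joint face at the end towards the end stop.
- wedge: Loose red-brown hardwood wedge lying on the bench: 190 mm long, 14 high, 14 wide at the tip, 37.75 at the butt, 65 g. Origin: under its middle near the centre of mass, where it is 27.75 mm wide; x points to the tip (x = +110; butt x = -80), z up. Face y = -13.875 mm is parallel to x and goes against the near half; the +y face slopes 1 in 8 and goes against the tapered fence.
- wedge_tip (a point): Centre of the wedge's tip face, 7 mm above its underside. In the channel the wedge's x lies along the jig's +y and its y along the jig's -x.
- wedge_butt (a point): Centre of the wedge's butt face, 7 mm above its underside. The wedge is waxed (friction about 0.4) and stays jammed when let go. A push of 18 to 25 N here, along the channel, closes the joint and jams it well; less may leave it slack. Until the joint closes it resists with less.
- plane: Bystander: wooden hand plane 150 x 48 mm, about 95 mm high. Origin: centre of its underside.
- chisel: Bystander: chisel 250 mm long lying flat. Origin: under the joint of handle and blade.
- glue: Bystander: white glue bottle, 56 mm across, 150 mm high. Origin: centre of its underside.
- varnish: Bystander: varnish can, 76 mm across, 95 mm high. Origin: centre of its underside.
- square: Bystander: try square lying flat, stock 90 mm, blade 130 mm, 18 mm high. Origin: under the centre of the stock.
There are look-alikes about, which are no part of the job. There is more than one size of the wedge; the one meant has the size given above.

How it is judged (in metres and radians):
On the way, in this order (a step that is already met when the one before it is completed fails the run):
1. the wedge's tip is in the channel, past the first crossbar and below it (y of wedge_tip in the frame of jig above -0.005 m and x of wedge_tip in the frame of jig between -0.09 and -0.04 m and z of wedge_tip in the frame of jig below 0.032 m), for 0.1 s.
2. the joint is closed at both ends and the wedge is jammed, squeezing the halves together (all of step 1 and x of each of joint_mouth_end, joint_stop_end in the frame of far_half above -0.0415 m and contact force between wedge and near_half above 3 N and contact force between near_half and far_half above 2 N), for 0.3 s.
At the end, for the whole second after the job is handed in: Wedge tip in the channel, past and below the first crossbar; joint open by less than 1.5 mm at both ends; by itself the wedge presses on the near half with over 3 N and the halves on each other with over 2 N; wedge and halves flat to 0.05 rad and at rest (all of step 2 and angle between each of wedge, near_half, far_half's own z axis and vertical below 0.05 rad and linear speed of each of wedge, near_half, far_half below 0.01 m/s); the robot touches nothing.
It fails at once if the soft edge is crushed: the wedge presses on the near half with more than 50 N (contact force between wedge and near_half above 50 N).
It fails at once if another thing on the bench is moved by more than 40 mm (distance of any of plane, chisel, glue, varnish, square from where it was at the start of the episode above 0.04 m).
It also fails if it takes over 54 s, if anything falls off the work surface, if the arm or the gripper's body presses on something with over 40 N, if the wrist force passes 120 N, or if a joint passes its speed limit or range.

## Robot

A 6-joint arm with a two-finger parallel gripper is mounted at the origin on the work surface. World frame = base frame: x ahead of the robot, y to its left, z up, the work surface at z = 0. Lengths are in mm, angles in rad, forces in N, time in s.
With the tool pointing down it reaches from about 250 to 775 mm from the base axis. Payload 4 kg.
Tool frame: the origin (TCP) lies at the very end of the fingers, on their centre line; the grasp point (between the pads) lies 19 mm behind it; z points along the fingers, y is the line along which they close (so a half turn about z gives the same grasp; the last joint's range is limited). The gripper opens to 94 mm and grips with 3 to 60 N. Pads are 16 mm wide; open, the fingers measure 119 mm over their backs; the gripper's body (75 mm by 177 mm) begins 78 mm behind the grasp point.
Start: joints at [-1.356, 0.087, 1.371, -0, 1.684, -0.103], TCP at [171.86, -522.479, 205.506] pointing down, gripper open.
Joint ranges: [-3.1, 3.1], [-0.76, 2.03], [0.27, 2.55], [-1.08, 4.22], [0.17, 2.65], [-2.57, 2.57]. Speed limits (rad/s): [2.79, 2.79, 3.14, 3.14, 3.14, 3.14].

## Interface

Orientations are given as a rotation vector (axis times angle).
In Python, from plant import r, eyes, ticket gives the robot as it stands.
- The arm moves only by the tool send_rows, never from a script. Its argument "steps" is a list that holds one entry, the list of rows, each a list of 5 numbers: the shift along the tool's x, y, z in cm, then the turn about the tool's z in rad, then the opening, from -1 (shut) to 1 (fully open). In form: [[[tx, ty, tz, turn, gripper], ...]]. A call has exactly 10 rows; each row shifts and turns the commanded pose from where the row before left it, along the tool's axes as they then stand; what a row does not reach is not made up. A row lasts 1/10 s, in which the tool goes at most 50 mm and 8.59 degrees, less where a joint would pass 70% of its speed; a pose out of reach is approached as far as the arm can. A call is refused whole if a number of a shift passes 5 or a number of a turn 0.15, either way. A call with a gripper value outside its range is refused whole. The fingers move at their own pace and stop on an object; "force" is the grip in N (left out, the last holds). Time passes only in rows, so rows that do not move let the fingers close, or fill a call up. It gives the time, the measured TCP pose, the force, the opening and the grip force at its end, in the units of the state.
- r.observe(): the state, without advancing time (a new reading comes with each control period).
- eyes.grab_frame(name): name is "scene" or "top" or "wrist"; returns a dict with "pixels" (480x640x3 uint8, blue, green, red), "z_map" (480x640 float32, mm along the optical axis (not along the pixel's ray), 0 where there is no reading), "intrinsics" (3x3 intrinsics, pixels), "k1" (the pictures are not rectified: a ray, as slopes to the right and down, at radius r is drawn at 1 + k1 r^2 times it, then the intrinsics apply), "R" (3x3) and "t" (3): a world point X has camera coordinates R X + t. Camera axes: x right, y down, z forward; pixel columns grow to the right and rows downward; lengths in mm; the calibration is good to about 2 mm. A picture is of the moment at which its call begins.
- ticket.close_job(): hands the job in; it is judged then, once.
The state is a dict: "t": time; "qpos": joint angles; "qvel": joint speeds; "joint_torque": joint torques, N m; "tcp_pos": TCP position; "tcp_rot": TCP orientation; "force": force on the tool from outside, world axes, zero at the start; "moment": the same for the moment, N m; "gripper_width": opening from 0.0 (shut) to 1.0 (fully open); "finger_force": force on a finger pad.
Only numpy, scipy, OpenCV 4.12 (cv2) and the standard library are available. Lean on these libraries where they do the work, as an engineer would, in place of code of your own. Each camera call takes 0.05 s, during which the arm holds its last target. There are 200 camera calls.

## Working session

There is one attempt and no reset: what is moved stays moved. The work goes in short steps, Python scripts to look and compute and a tool call to move; the robot and the scene stay as the last step left them, time stands still between calls to the robot, and variables do not carry over. Pictures are saved under pics/ and viewed, at most 13 in all, crops included, and the job is handed in when it is done.

Besides the shell and the picture viewer there is one more tool, called after "Request:" by a JSON object that holds its "op" and its "data", one argument or row to a line. send_rows: Moves the arm, as the interface text tells. Its arguments: {"type":"object","properties":{"steps":{"type":"array","items":{"type":"array","items":{"type":"array","items":{"type":"number"}}}},"force":{"type":"number"}},"required":["steps"]}

```bash
mkdir -p pics; ls
cat > h.py <<'E'
import numpy as np,cv2
from plant import r,eyes,ticket
def grab(n):
    f=eyes.grab_frame(n); np.savez('/tmp/%s.npz'%n,**f); return f
def load(n): return dict(np.load('/tmp/%s.npz'%n))
def rays(f,uv):
    K=f['intrinsics']; p=(np.atleast_2d(uv)-K[:2,2])/[K[0,0],K[1,1]]
    q=p.copy()
    for _ in range(20): q=p/(1+float(f['k1'])*(q**2).sum(1,keepdims=True))
    return np.c_[q,np.ones(len(q))]
def onplane(f,uv,z):
    d=rays(f,uv)@f['R']; c=-f['R'].T@f['t']
    return c+d*((z-c[2])/d[:,2:])
def bydepth(f,uv):
    uv=np.atleast_2d(uv); i=np.round(uv).astype(int)
    z=f['z_map'][i[:,1],i[:,0]][:,None]
    return (rays(f,uv)*z-f['t'])@f['R']
E
python3 - <<'E'
from h import *
s=r.observe();print({k:np.round(v,3) for k,v in s.items()})
for n in('top','scene'):
    f=grab(n);cv2.imwrite(f'pics/{n}0.png',f['pixels']);print(n,f['intrinsics'][0,0],f['k1'],-f['R'].T@f['t'],(f['z_map']>0).mean())
E
```

```text
pics
{'t': np.float64(0.0), 'qpos': array([-1.356,  0.088,  1.372, -0.   ,  1.684, -0.103]), 'qvel': array([ 0.   ,  0.001,  0.   ,  0.   ,  0.003, -0.002]), 'joint_torque': array([-2.0000e-03, -3.4018e+01, -3.0243e+01,  7.2000e-02,  3.3000e-02,
       -0.0000e+00]), 'tcp_pos': array([ 171.736, -521.922,  204.333]), 'tcp_rot': array([-3.1  , -0.497,  0.   ]), 'force': array([-0.132,  0.404,  0.395]), 'moment': array([-0.026,  0.009, -0.002]), 'finger_force': np.float64(0.0), 'gripper_width': np.float64(0.996)}
top 537.5264628736801 0.006368742323133193 [ 177.88781721  -23.46543905 1723.32342271] 0.996064453125
scene 506.2121870637315 -0.11759183793956056 [1284.84550973 -538.98366549 1222.51581693] 0.9959440104166667
```

View pics/top0.png

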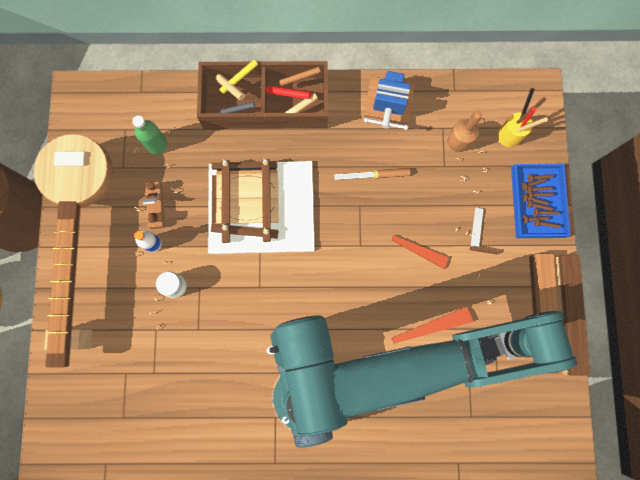

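View pics/scene0.png

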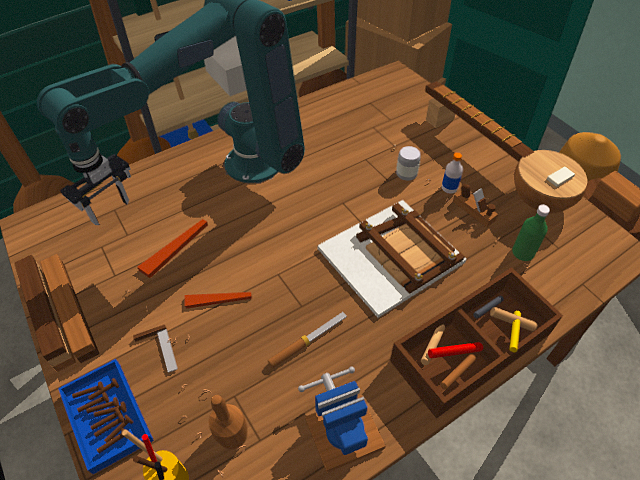

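The top view shows the jig at about px (262,207) with its landing on the right. The shorter wedge, about 61 px or 195 mm long, spans (393,237) to (447,265). The longer look-alike is at (430,325). Next I measure the wedge and the jig.

Run:
```python
from h import *
f=load('top');img=f['pixels'];hsv=cv2.cvtColor(img,cv2.COLOR_BGR2HSV)
print('wedge hsv',hsv[252,422],hsv[325,435])
m=((hsv[...,0]<12)&(hsv[...,1]>170)&(hsv[...,2]>120)).astype(np.uint8)
n,l,st,c=cv2.connectedComponentsWithStats(m)
for i in range(1,n):
    if st[i,4]>200:
        cs=cv2.findContours((l==i).astype(np.uint8),0,1)[0][0].reshape(-1,2).astype(float)
        w=onplane(f,cs,14)[:,:2].astype(np.float32)
        b=cv2.minAreaRect(w);print(st[i],b)
        q=cv2.approxPolyDP(cs.astype(np.float32),3,True).reshape(-1,2);print(q.tolist(),np.round(onplane(f,q,14),1).tolist())
m=((hsv[...,1]<40)&(hsv[...,2]>190)).astype(np.uint8)
n,l,st,c=cv2.connectedComponentsWithStats(m)
for i in range(1,n):
    if st[i,4]>300: print('white',st[i])
cr=img[150:265,195:325];cv2.imwrite('pics/jig.png',cv2.resize(cr,None,fx=5,fy=5,interpolation=cv2.INTER_CUBIC))
```

```text
wedge hsv [  7 172 231] [  7 174 231]
[266  86  45  13 286] ((1000.906005859375, 60.83207702636719), (152.8017578125, 28.91155433654785), 80.74959564208984)
[[266.0, 87.0], [268.0, 93.0], [310.0, 96.0], [307.0, 91.0]] [[1020.1, 135.1, 14.0], [998.4, 128.1, 14.0], [986.9, -14.3, 14.0], [1005.0, -4.2, 14.0]]
[392 236  56  33 486] ((460.5545349121094, -366.16156005859375), (189.48155212402344, 36.424686431884766), 60.315677642822266)
[[393.0, 236.0], [401.0, 245.0], [444.0, 267.0], [446.0, 257.0]] [[503.3, -281.5, 14.0], [473.7, -306.4, 14.0], [401.7, -441.7, 14.0], [434.0, -449.5, 14.0]]
[392 307  81  36 755] ((212.9589080810547, -392.645263671875), (46.82761001586914, 258.7811279296875), 17.94863510131836)
[[472.0, 320.0], [466.0, 307.0], [416.0, 328.0], [415.0, 333.0], [413.0, 329.0], [392.0, 339.0], [403.0, 340.0]] [[233.3, -522.1, 14.0], [274.1, -505.3, 14.0], [208.9, -345.2, 14.0], [193.4, -341.5, 14.0], [205.8, -335.7, 14.0], [175.1, -268.9, 14.0], [171.9, -303.2, 14.0]]
white [ 242   43  136   26 1986]
white [ 388   43   79   26 1243]
white [ 89  45  38  25 396]
white [ 54 152  30  14 403]
white [ 208  161  106   93 4420]
white [471 208  12  39 305]
white [156 272  23  25 437]
```

View pics/jig.png

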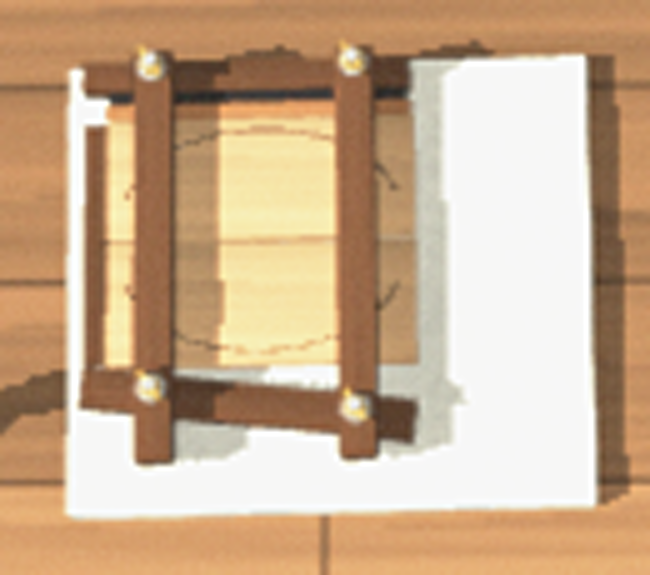

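The crop shows the fence along the bottom, with the channel between it and the near half, and the mouth at crop (415,380). The jig is rotated slightly. I'll fit the jig base now.

Run:
```python
from h import *
f=load('top');img=f['pixels'];g=img.astype(int)
# right, bottom edges of base: subpixel transitions in brightness of blue channel
b=cv2.GaussianBlur(img[...,0],(3,3),0).astype(float)
def edge(pr,thr=150):
    i=np.where((pr[:-1]>thr)&(pr[1:]<=thr))[0]; 
    return i[-1]+(pr[i[-1]]-thr)/(pr[i[-1]]-pr[i[-1]+1]) if len(i) else None
R=[(300+edge(b[y,300:325]),y) for y in range(166,248,2)]
B=[(x,240+edge(b[240:262,x])) for x in range(214,310,2)]
L=[(215-edge(b[y,215:200:-1]),y) for y in range(235,250,1)]
for nm,P in(('right',R),('bot',B),('left',L)):
    w=onplane(f,np.array(P),18)[:,:2].astype(np.float32)
    v=cv2.fitLine(w,cv2.DIST_HUBER,0,.01,.01).ravel();print(nm,np.round(v,4),np.degrees(np.arctan2(v[1],v[0])))
# depth
for n,uv in {'wedge':(422,252),'base':(300,210),'bench':(350,250),'half':(245,212),'bar':(268,205)}.items(): print(n,bydepth(f,np.array([uv],float)).round(1))
```

```text
right [ 9.998000e-01  2.220000e-02  5.975844e+02 -2.295820e+01] 1.2710049
bot [ 2.130000e-02 -9.998000e-01  4.498330e+02  1.361904e+02] -88.782
left [9.999000e-01 1.380000e-02 4.848206e+02 3.181486e+02] 0.78825694
wedge [[ 450.4 -373.    14.7]]
base [[589.   19.2  21.8]]
bench [[ 459.4 -142.4    5.3]]
half [[580.5 196.5  32.4]]
bar [[598.5 120.8  51.8]]
```

Request:
{"op": "send_rows", "data": {
  "steps": [
    [[4.7,-0.5,0,0,1],[4.7,-0.5,0,0,1],[4.7,-0.5,0,0,1],[4.7,-0.5,0,0,1],[4.7,-0.5,0,0,1],[4.7,-0.5,0,-0.15,1],[0,0,0,-0.15,1],[0,0,0,-0.15,1],[0,0,0,-0.15,1],[0,0,0,-0.15,1]]
  ]
}}

```text
t: 1.1
tcp_pos: [430.4, -405.4, 204.6]
tcp_rot: [-2.698, -1.607, 0.001]
force: [0.2, 0.7, -0.1]
gripper_width: 0.998
finger_force: 0.0
```

Run:
```python
from h import *
s=r.observe();print(s['t'],s['tcp_pos'],s['tcp_rot'])
f=grab('wrist');cv2.imwrite('pics/w1.png',f['pixels']);print(f['intrinsics'][0,0],-f['R'].T@f['t'],f['R'])
img=f['pixels'];hsv=cv2.cvtColor(img,cv2.COLOR_BGR2HSV)
m=((hsv[...,0]<12)&(hsv[...,1]>150)&(hsv[...,2]>90)).astype(np.uint8)
n,l,st,c=cv2.connectedComponentsWithStats(m)
for i in range(1,n):
    if st[i,4]>1500:
        cs=cv2.findContours((l==i).astype(np.uint8),0,1)[0][0].reshape(-1,2).astype(np.float32)
        print(st[i]);q=cv2.approxPolyDP(cs,6,True).reshape(-1,2);print(q.tolist(),np.round(onplane(f,q,14),1).tolist())
```

```text
1.1 [ 430.41044656 -405.39722781  204.64293964] [-2.69766697e+00 -1.60718854e+00  5.52275802e-04]
425.58469519408857 [ 461.90808793 -347.60202001  383.73659784] [[ 0.87912042 -0.4765885  -0.00326934]
 [-0.46315959 -0.85592668  0.22994066]
 [-0.11238539 -0.20063131 -0.97319916]]
[ 310   41   43  227 6840]
[[332.0, 41.0], [317.0, 42.0], [311.0, 267.0], [352.0, 263.0]] [[507.1, -280.7, 14.0], [496.0, -275.6, 14.0], [399.7, -441.0, 14.0], [434.1, -455.4, 14.0]]
[   0  213  151  130 6179]
[[7.0, 218.0], [0.0, 231.0], [118.0, 342.0], [150.0, 310.0], [23.0, 213.0]] [[173.5, -266.2, 14.0], [159.4, -272.5, 14.0], [197.7, -418.9, 14.0], [245.2, -406.1, 14.0], [190.7, -270.3, 14.0]]
```

View pics/w1.png

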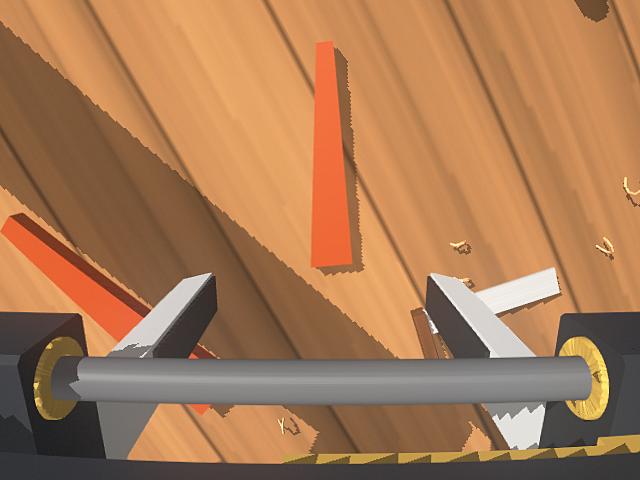

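The wrist view shows the wedge with its tip at px (325,41) and butt at (331,265). Its right face is the straight one, so it lies z-up as expected. Size checks: length 190, butt 37.3, tip 12.2 mm.

Request:
{"op": "send_rows", "data": {
  "steps": [
    [[0,0,0,-0.034,0.2],[-1.2,0.34,3,0,0.2],[-1.2,0.34,3,0,0.2],[0,0,3,0,0.2],[0,0,3,0,0.2],[0,0,3,0,0.2],[0,0,1.5,0,0.2],[0,0,0,0,0.2],[0,0,0,0,0.2],[0,0,0,0,0.2]]
  ],
  "force": 30
}}

```text
t: 2.15
tcp_pos: [426.6, -431.6, 42.8]
tcp_rot: [2.674, 1.642, 0.001]
force: [0.9, -0.3, 0.3]
gripper_width: 0.601
finger_force: 0.0
```

Run:
```python
from h import *
f=grab('wrist');img=f['pixels'];hsv=cv2.cvtColor(img,cv2.COLOR_BGR2HSV)
cv2.imwrite('pics/w2.png',img)
```

```text
(no output)
```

View pics/w2.png

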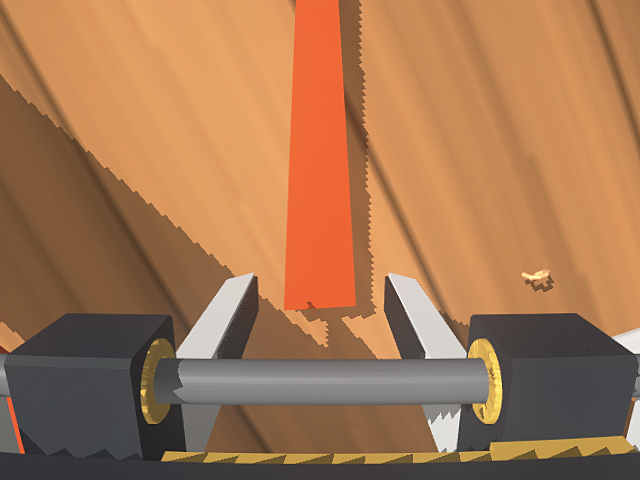

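The wedge is centred between the fingers (tips at px 250 and 390, butt at 284–355). I'll descend and grip.

Request:
{"op": "send_rows", "data": {
  "steps": [
    [[0,0,2,0,0.2],[0,0,1.5,0,0.2],[0,0,0.5,0,0.2],[0,0,0,0,0.2],[0,0,0,0,-1],[0,0,0,0,-1],[0,0,0,0,-1],[0,0,0,0,-1],[0,0,0,0,-1],[0,0,0,0,-1]]
  ],
  "force": 40
}}

```text
t: 3.2
tcp_pos: [425.7, -430.5, 0.6]
tcp_rot: [2.676, 1.644, 0.0]
force: [-0.1, -0.3, -0.0]
gripper_width: 0.374
finger_force: 39.9
```

Request:
{"op": "send_rows", "data": {
  "steps": [
    [[0,0,-2,0,-1],[0,0,-4,0,-1],[0,0,-4,0,-1],[3,-0.4,0,0,-1],[5,-0.7,0,0,-1],[5,-0.7,0,0,-1],[5,-0.7,0,0,-1],[5,-0.8,0,0,-1],[5,-0.8,0,0,-1],[4,-0.5,0,0,-1]]
  ]
}}

```text
t: 4.2
tcp_pos: [528.4, -124.0, 100.3]
tcp_rot: [-2.675, -1.646, 0.0]
force: [0.9, -0.4, -1.6]
gripper_width: 0.376
finger_force: 39.9
```

Request:
{"op": "send_rows", "data": {
  "steps": [
    [[0,0,0,-0.1,-1],[0,0,0,-0.1,-1],[0,0,0,-0.1,-1],[0,0,0,-0.1,-1],[0,0,0,-0.017,-1],[0,0,0,0,-1],[0,0,0,0,-1],[0,0,0,0,-1],[0,0,0,0,-1],[0,0,0,0,-1]]
  ]
}}

```text
t: 5.2
tcp_pos: [528.3, -126.7, 100.5]
tcp_rot: [2.279, 2.162, -0.0]
force: [0.3, -0.2, -1.1]
gripper_width: 0.377
finger_force: 39.9
```

Run:
```python
from h import *
s=r.observe();print(s['t'],s['tcp_pos'],s['tcp_rot'])
f=grab('wrist');cv2.imwrite('pics/w3.png',f['pixels']);grab('top')
```

```text
5.2 [ 528.316893   -126.73684079  100.49367388] [ 2.27874465e+00  2.16245462e+00 -6.93877705e-05]
```

View pics/w3.png

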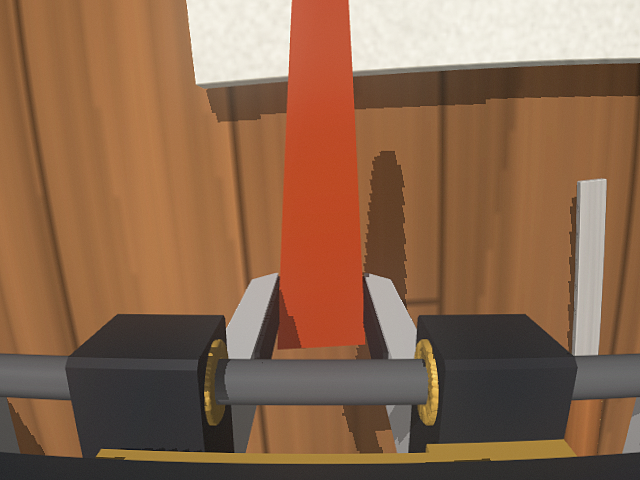

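The wedge is held with its butt at px (278–365, 345). The jig's near corner is at (200,85). I'll fit the edges.

```bash
cat >> h.py <<'E'
def wedge_lines(f,z,rows):
    hsv=cv2.cvtColor(f['pixels'],cv2.COLOR_BGR2HSV)
    m=((hsv[...,0]<12)&(hsv[...,1]>165)&(hsv[...,2]>70)).astype(np.uint8)
    n,l,st,c=cv2.connectedComponentsWithStats(m); l=(l==1+np.argmax(st[1:,4]))
    L=[];R=[]
    for y in rows:
        x=np.where(l[y])[0]
        if len(x)>5: L.append((x[0]-.5,y));R.append((x[-1]+.5,y))
    o=[]
    for P in(L,R):
        w=onplane(f,np.array(P),z)[:,:2].astype(np.float32)
        v=cv2.fitLine(w,cv2.DIST_HUBER,0,.01,.01).ravel()
        if v[1]<0: v[:2]*=-1
        o.append(v);print(v.round(3),'ang',np.degrees(np.arctan2(v[1],v[0])).round(2))
    return o,l
E
python3 - <<'E'
from h import *
f=load('wrist');o,l=wedge_lines(f,114,range(10,260,5))
print('rim',[np.where(l[:,x])[0].max() for x in (300,320,340)],onplane(f,[[320,345.]],114))
g=cv2.GaussianBlur(f['pixels'][...,0],(3,3),0).astype(float)
gy=[(x,40+np.argmin(np.diff(g[40:110,x]))+.5) for x in list(range(210,280,4))+list(range(365,630,6))]
gx=[(180+np.argmax(np.diff(g[y,180:215]))+.5,y) for y in range(3,75,3)]
for nm,P in(('y-170',gy),('x-150',gx)):
    w=onplane(f,np.array(P),18)[:,:2].astype(np.float32)
    v=cv2.fitLine(w,cv2.DIST_HUBER,0,.01,.01).ravel();print(nm,v.round(3),np.degrees(np.arctan2(v[1],v[0])))
print(gy[::8],gx[::6])
E
```

```text
[ 1.18000e-01  9.93000e-01  5.18303e+02 -5.34690e+01] ang 83.25
[-1.70000e-02  1.00000e+00  5.44356e+02 -5.91650e+01] ang 90.98
rim [np.int64(347), np.int64(347), np.int64(345)] [[ 526.36896668 -145.41544451  114.        ]]
y-170 [ 1.00000e+00  2.00000e-02  5.50237e+02 -2.15290e+01] 1.1590399
x-150 [ 1.80000e-02 -1.00000e+00  4.58151e+02  3.18800e+00] -88.99526
[(210, np.float64(82.5)), (242, np.float64(79.5)), (274, np.float64(76.5)), (401, np.float64(67.5)), (449, np.float64(64.5)), (497, np.float64(62.5)), (545, np.float64(60.5)), (593, np.float64(58.5))] [(np.float64(186.5), 3), (np.float64(187.5), 21), (np.float64(190.5), 39), (np.float64(191.5), 57)]
```

Request:
{"op": "send_rows", "data": {
  "steps": [
    [[2.5,-1,0,0,-1],[2.5,-1,0,0,-1],[2.5,-1,0,0,-1],[2.5,-1,0,0,-1],[0,-0.5,0,0,-1],[0,0,0,0,-1],[0,0,0,0,-1],[0,0,0,0,-1],[0,0,0,0,-1],[0,0,0,0,-1]]
  ]
}}

```text
t: 6.3
tcp_pos: [488.8, -25.1, 100.4]
tcp_rot: [2.279, 2.162, -0.0]
force: [0.2, 0.2, 0.1]
gripper_width: 0.371
finger_force: 39.9
```

Run:
```python
from h import *
s=r.observe();print(s['t'],s['tcp_pos'],s['tcp_rot'])
f=grab('wrist');cv2.imwrite('pics/w4.png',f['pixels'])
```

```text
6.3 [488.77814113 -25.08249454 100.37464692] [ 2.27942343e+00  2.16182527e+00 -3.06501004e-04]
```

View pics/w4.png

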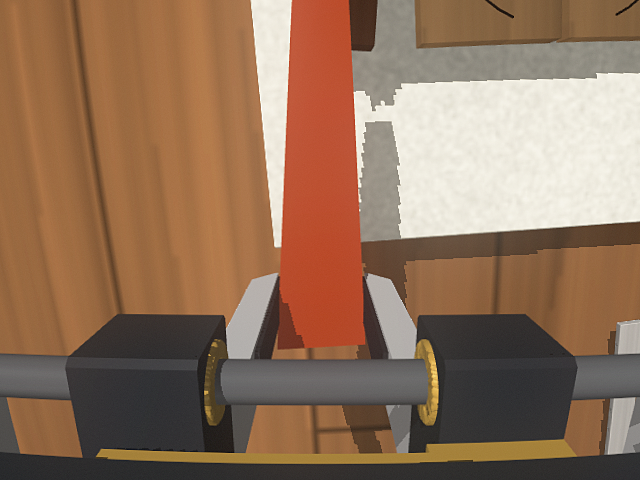

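The fence end's inner corner is at about (374,50), the near half's corner at (417,45), the joint at (560,40), and the board corner at (274,246).

Run:
```python
from h import *
f=load('wrist');img=f['pixels']
g=cv2.cvtColor(img,cv2.COLOR_BGR2GRAY).astype(int)
print('col366',g[30:62,366].tolist());print('row44',g[44,350:430].tolist());print('row20',g[20,350:425].tolist());print('col450',g[28:56,450].tolist()); print('row25',g[25,540:580].tolist())
P={'fence bot':(374,50.5,18),'half bot':(417,48,18),'half top':(416,40,32),'corner':(274,247,18)}
for k,(u,v,z) in P.items(): print(k,onplane(f,[[u,v]],z).round(1),bydepth(f,[[u-3,v-5]]).round(1))
b=cv2.GaussianBlur(img[...,0],(3,3),0).astype(float)
gy=[(x,200+np.argmin(np.diff(b[200:260,x]))+.5) for x in range(405,635,5)]
w=onplane(f,np.array(gy),18)[:,:2].astype(np.float32);v=cv2.fitLine(w,cv2.DIST_HUBER,0,.01,.01).ravel();print(v.round(3))
gx=[(240+np.argmax(np.diff(b[y,240:278]))+.5,y) for y in range(5,240,5)]
w=onplane(f,np.array(gx),18)[:,:2].astype(np.float32);v=cv2.fitLine(w,cv2.DIST_HUBER,0,.01,.01).ravel();print(v.round(4))
```

```text
col366 [55, 53, 53, 55, 54, 54, 55, 55, 55, 54, 55, 57, 53, 55, 57, 50, 50, 49, 51, 49, 45, 111, 156, 149, 146, 146, 144, 141, 142, 139, 139, 136]
row44 [107, 56, 47, 50, 51, 51, 50, 51, 49, 51, 51, 52, 54, 53, 55, 53, 57, 58, 54, 54, 57, 54, 57, 45, 106, 145, 148, 144, 138, 138, 138, 138, 135, 137, 139, 138, 136, 140, 140, 137, 138, 139, 141, 140, 141, 139, 138, 136, 138, 141, 141, 143, 142, 143, 143, 139, 138, 139, 139, 138, 140, 142, 142, 143, 144, 137, 105, 96, 98, 99, 96, 85, 82, 85, 83, 88, 87, 91, 93, 94]
row20 [54, 51, 51, 53, 53, 51, 51, 50, 50, 50, 53, 47, 49, 53, 49, 50, 50, 53, 53, 55, 53, 54, 49, 51, 51, 37, 120, 143, 139, 141, 141, 143, 143, 139, 139, 139, 138, 138, 137, 137, 137, 138, 137, 137, 136, 139, 139, 137, 136, 137, 140, 139, 140, 140, 139, 141, 139, 140, 137, 137, 137, 139, 141, 145, 149, 118, 95, 100, 102, 99, 104, 111, 112, 111, 111]
col450 [109, 109, 109, 109, 108, 109, 111, 108, 108, 109, 109, 109, 112, 108, 94, 88, 88, 84, 96, 138, 141, 139, 138, 137, 134, 137, 137, 139]
row25 [102, 101, 99, 101, 100, 99, 96, 100, 95, 99, 100, 98, 97, 96, 93, 93, 92, 92, 89, 90, 86, 89, 97, 98, 96, 96, 97, 96, 95, 101, 104, 100, 99, 102, 105, 108, 108, 108, 110, 112]
fence bot [[525.1  90.9  18. ]] [[521.8  90.9  31.9]]
half bot [[550.2  91.2  18. ]] [[548.6  94.2  17.4]]
half top [[546.6  92.8  32. ]] [[548.   98.6  17.9]]
corner [[458.4 -23.2  18. ]] [[ 4.543e+02 -2.400e+01  3.000e-01]]
[ 1.00000e+00  2.00000e-02  6.14633e+02 -2.02330e+01]
[ 1.97000e-02 -9.99800e-01  4.56604e+02  6.97302e+01]
```

Request:
{"op": "send_rows", "data": {
  "steps": [
    [[-3,2,0,0,-1],[-3,2,0,0,-1],[-1.2,1,0,0,-1],[0,0,2.5,-0.003,-1],[0,0,2.5,0,-1],[0,0,1.5,0,-1],[0,0,0.5,0,-1],[0,0,0,0,-1],[0,0,0,0,-1],[0,0,0,0,-1]]
  ]
}}

```text
t: 7.35
tcp_pos: [535.9, -99.2, 32.0]
tcp_rot: [2.273, 2.165, 0.002]
force: [0.7, -0.3, -0.7]
gripper_width: 0.374
finger_force: 39.9
```

Run:
```python
from h import *
s=r.observe();print(s['t'],s['tcp_pos'],s['tcp_rot'])
f=grab('wrist');cv2.imwrite('pics/w5.png',f['pixels'])
o,l=wedge_lines(f,s['tcp_pos'][2]+13.4,range(40,240,5))
y=np.where(l)[0].min();x=np.where(l[y+2])[0];print('tip px',y,x.min(),x.max())
```

```text
7.35 [535.85285398 -99.16217145  32.03171044] [2.27318524e+00 2.16482079e+00 2.23356288e-03]
[ 1.16000e-01  9.93000e-01  5.24561e+02 -3.45660e+01] ang 83.33
[-2.30000e-02  1.00000e+00  5.51679e+02 -3.31140e+01] ang 91.31
tip px 0 293 347
```

View pics/w5.png

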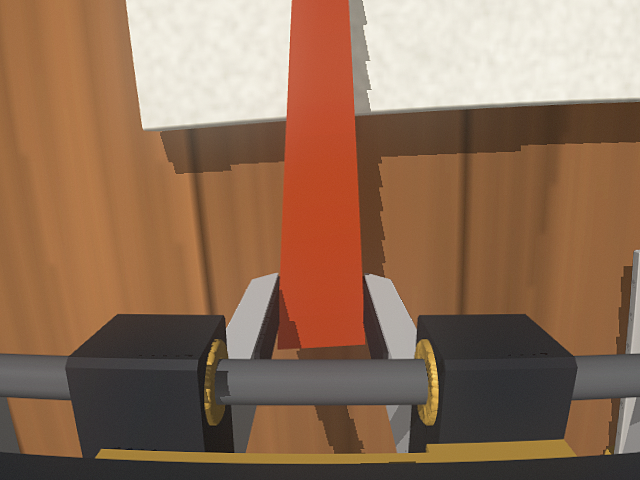

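The wedge is lined up, with its straight face heading just left of the near half's edge. I'll shift it 3 mm left, descend, and enter the mouth.

Request:
{"op": "send_rows", "data": {
  "steps": [
    [[0,-0.3,0.6,0,-1],[0,0,0.5,0,-1],[0,0,0,0,-1],[0,0,0,0,-1],[1,-0.07,0,0,-1],[1,-0.07,0,0,-1],[1,-0.07,0,0,-1],[0.5,-0.03,0,0,-1],[0,0,0,0,-1],[0,0,0,0,-1]]
  ]
}}

```text
t: 8.4
tcp_pos: [531.1, -63.6, 19.5]
tcp_rot: [2.274, 2.167, -0.0]
force: [-0.8, -0.8, -0.5]
gripper_width: 0.372
finger_force: 39.9
```

Run:
```python
from h import *
s=r.observe();print(s['t'],s['tcp_pos'],s['tcp_rot'],s['force'],s['moment'])
f=grab('wrist');cv2.imwrite('pics/w6.png',f['pixels'][:300])
o,l=wedge_lines(f,s['tcp_pos'][2]+13.4,range(40,240,5))
```

```text
8.4 [531.13310175 -63.57428497  19.51433998] [ 2.27428128e+00  2.16686383e+00 -2.55596693e-04] [-0.77557716 -0.8318232  -0.52397529] [-0.07757875 -0.08538888  0.02703437]
[1.10000e-01 9.94000e-01 5.20369e+02 3.80000e+00] ang 83.67
[-2.00000e-02  1.00000e+00  5.46861e+02  2.50200e+00] ang 91.12
```

View pics/w6.png

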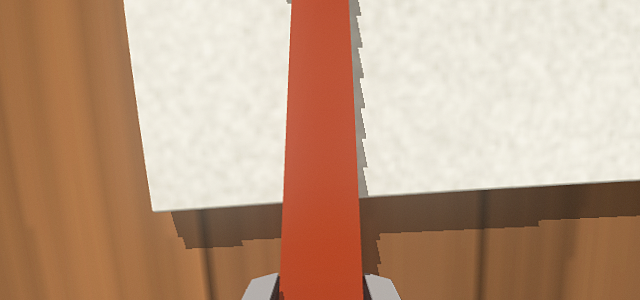

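Request:
{"op": "send_rows", "data": {
  "steps": [
    [[0.5,0.17,0,0,-1],[0.5,0.06,0,0,-1],[1,-0.07,0,0,-1],[1,-0.07,0,0,-1],[1,-0.07,0,0,-1],[0.5,-0.03,0,0,-1],[0.5,-0.03,0,0,-1],[0,0,0,0,-1],[0,0,0,0,-1],[0,0,0,0,-1]]
  ]
}}

```text
t: 9.45
tcp_pos: [533.2, -14.1, 19.5]
tcp_rot: [2.275, 2.166, -0.0]
force: [-0.4, 0.9, -0.4]
gripper_width: 0.374
finger_force: 39.9
```

Request:
{"op": "send_rows", "data": {
  "steps": [
    [[0.5,0,0,0,-1],[0.5,0.03,0,0,-1],[0.5,0.03,0,0,-1],[0.5,0.03,0,0,-1],[0.5,0.03,0,0,-1],[0.5,0.03,0,0,-1],[0.5,0.03,0,0,-1],[0.5,0.03,0,0,-1],[0,0,0,0,-1],[0,0,0,0,-1]]
  ]
}}

```text
t: 10.45
tcp_pos: [537.3, 26.3, 19.5]
tcp_rot: [2.275, 2.167, 0.0]
force: [-0.3, -0.6, -0.1]
gripper_width: 0.373
finger_force: 39.9
```

Request:
{"op": "send_rows", "data": {
  "steps": [
    [[0.3,0.02,0,0,-1],[0.3,0.02,0,0,-1],[0.3,0.02,0,0,-1],[0.3,0.02,0,0,-1],[0.3,0.02,0,0,-1],[0,0,0,0,-1],[0,0,0,0,-1],[0,0,0,0,-1],[0,0,0,0,-1],[0,0,0,0,-1]]
  ]
}}

```text
t: 11.45
tcp_pos: [538.8, 41.1, 19.4]
tcp_rot: [-2.275, -2.166, 0.0]
force: [-2.1, 1.4, 0.5]
gripper_width: 0.376
finger_force: 40.0
```

Run:
```python
from h import *
s=r.observe();print(s['t'],s['tcp_pos'],s['force'],s['moment'])
f=grab('wrist');cv2.imwrite('pics/w7.png',f['pixels'][:300])
o,l=wedge_lines(f,s['tcp_pos'][2]+13.4,range(130,240,5))
```

```text
11.45 [538.80653427  41.09497158  19.41208076] [-2.10241915  1.40844623  0.54435784] [0.1099868  0.25562315 0.18298049]
[1.01000e-01 9.95000e-01 5.26023e+02 9.23390e+01] ang 84.21
[-2.20000e-02  1.00000e+00  5.54562e+02  8.68810e+01] ang 91.29
```

View pics/w7.png

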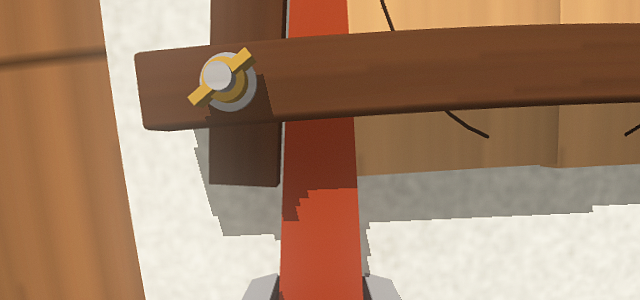

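The wedge now touches both the fence (px 280) and the near half (px 355), and the joint at px (560,165) looks nearly closed. I'll release, back off along the wedge, and push on the butt with closed fingers.

Request:
{"op": "send_rows", "data": {
  "steps": [
    [[0,0,0,0,0.2],[0,0,0,0,0.2],[0,0,0,0,0.2],[0,0,0,0,0.2],[-1,0.07,0,0,0.2],[-2,0.14,0,0,0.2],[-2,0.14,-0.1,0,0.2],[0,0,0,0,-1],[0,0,0,0,-1],[0,0,0,0,-1]]
  ]
}}

```text
t: 12.5
tcp_pos: [539.9, -8.8, 20.4]
tcp_rot: [-2.275, -2.166, -0.0]
force: [-0.2, 1.2, -0.4]
gripper_width: 0.385
finger_force: 0.0
```

Request:
{"op": "send_rows", "data": {
  "steps": [
    [[0,0,0,0,-1],[0,0,0,0,-1],[0,0,0,0,-1],[0,0,0,0,-1],[0.5,-0.03,0,0,-1],[0.5,-0.03,0,0,-1],[0,0,0,0,-1],[0,0,0,0,-1],[0,0,0,0,-1],[0,0,0,0,-1]]
  ]
}}

```text
t: 13.5
tcp_pos: [539.9, 0.7, 20.5]
tcp_rot: [2.275, 2.166, -0.0]
force: [-0.4, -0.1, -1.2]
gripper_width: 0.006
finger_force: 0.0
```

Run:
```python
from h import *
s=r.observe();print(s['t'],s['tcp_pos'],s['tcp_rot'],s['force'])
f=grab('wrist');o,l=wedge_lines(f,32,range(130,240,5))
ys=np.where(l[:,320])[0];print(ys.min(),ys.max());print(onplane(f,[[320,float(ys.max())]],32))
cv2.imwrite('pics/w8.png',f['pixels'])
```

```text
13.5 [539.86582392   0.7436483   20.45934521] [ 2.27524645e+00  2.16610665e+00 -1.91035625e-04] [-0.36376824 -0.1276178  -1.23192913]
[1.0000e-01 9.9500e-01 5.2229e+02 5.5636e+01] ang 84.29
[-1.80000e-02  1.00000e+00  5.55197e+02  5.57420e+01] ang 91.05
3 254
[[539.97507742  21.70153968  32.        ]]
```

View pics/w8.png

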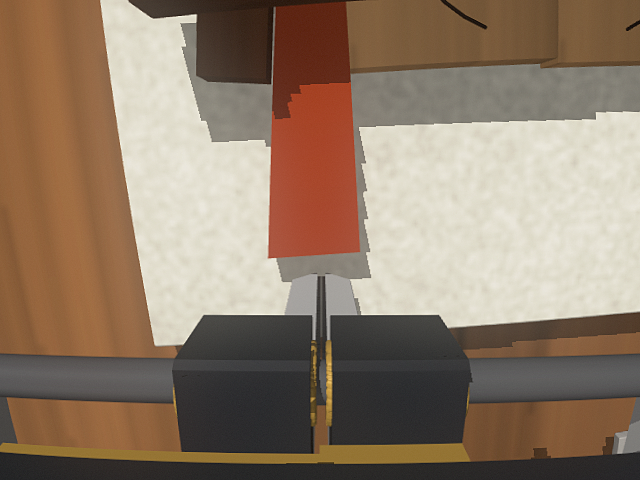

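Joint gap near (550,62) is small. The butt centre is at px 314 against fingers at 321, so I shift 2 mm left and push.

Request:
{"op": "send_rows", "data": {
  "steps": [
    [[0.5,-0.2,0,0,-1],[0.5,0,0,0,-1],[0.2,0,0,0,-1],[0.2,0.01,0,0,-1],[0.2,0.01,0,0,-1],[0.2,0.01,0,0,-1],[0,0,0,0,-1],[0,0,0,0,-1],[0,0,0,0,-1],[0,0,0,0,-1]]
  ]
}}

```text
t: 14.55
tcp_pos: [539.0, 18.8, 20.4]
tcp_rot: [-2.275, -2.166, 0.0]
force: [-0.6, -0.6, -0.1]
gripper_width: 0.003
finger_force: 0.6
```

Request:
{"op": "send_rows", "data": {
  "steps": [
    [[0.2,0.01,0,0,-1],[0.2,0.01,0,0,-1],[0.2,0.01,0,0,-1],[0,0,0,0,-1],[0,0,0,0,-1],[0,0,0,0,-1],[0,0,0,0,-1],[0,0,0,0,-1],[0,0,0,0,-1],[0,0,0,0,-1]]
  ]
}}

```text
t: 15.55
tcp_pos: [539.8, 25.1, 20.6]
tcp_rot: [2.275, 2.166, 0.001]
force: [-0.2, 0.2, -1.2]
gripper_width: 0.005
finger_force: 0.0
```

Request:
{"op": "send_rows", "data": {
  "steps": [
    [[0.2,0.01,0,0,-1],[0.2,0.01,0,0,-1],[0.2,0.01,0,0,-1],[0.2,0.01,0,0,-1],[0,0,0,0,-1],[0,0,0,0,-1],[0,0,0,0,-1],[0,0,0,0,-1],[0,0,0,0,-1],[0,0,0,0,-1]]
  ]
}}

```text
t: 16.55
tcp_pos: [540.0, 31.8, 20.4]
tcp_rot: [2.274, 2.166, -0.004]
force: [-2.3, -4.4, 1.9]
gripper_width: 0.004
finger_force: 2.4
```

```bash
cat > st.py <<'E'
from h import *
s=r.observe();print(s['t'],s['tcp_pos'].round(1),s['force'].round(1))
f=grab('wrist');o,l=wedge_lines(f,32,range(130,220,5))
ys=np.where(l[:,312])[0];print(ys.max(),onplane(f,[[312,float(ys.max())]],32))
E
python3 st.py
```

```text
16.55 [540.   31.8  20.4] [-2.3 -4.4  1.9]
[9.00000e-02 9.96000e-01 5.22976e+02 8.58530e+01] ang 84.83
[-1.80000e-02  1.00000e+00  5.54724e+02  8.54580e+01] ang 91.02
280 [[536.21220852  41.76347316  32.        ]]
```

Request:
{"op": "send_rows", "data": {
  "steps": [
    [[0.1,0,0,0,-1],[0.1,0.01,0,0,-1],[0.1,0,0,0,-1],[0.1,0.01,0,0,-1],[0,0,0,0,-1],[0,0,0,0,-1],[0,0,0,0,-1],[0,0,0,0,-1],[0,0,0,0,-1],[0,0,0,0,-1]]
  ]
}}

```text
t: 17.6
tcp_pos: [540.2, 33.5, 20.5]
tcp_rot: [2.273, 2.164, -0.009]
force: [-2.6, -9.8, 2.3]
gripper_width: 0.007
finger_force: 4.8
```

Request:
{"op": "send_rows", "data": {
  "steps": [
    [[0.1,0,0,0,-1],[0.1,0.01,0,0,-1],[0.1,0,0,0,-1],[0.1,0.01,0,0,-1],[0,0,0,0,-1],[0,0,0,0,-1],[0,0,0,0,-1],[0,0,0,0,-1],[0,0,0,0,-1],[0,0,0,0,-1]]
  ]
}}

```text
t: 18.6
tcp_pos: [540.3, 35.6, 20.5]
tcp_rot: [2.271, 2.162, -0.014]
force: [-4.1, -13.6, 2.6]
gripper_width: 0.003
finger_force: 7.0
```

Request:
{"op": "send_rows", "data": {
  "steps": [
    [[0.1,0,0,0,-1],[0.1,0,0,0,-1],[0.1,0,0,0,-1],[0.1,0,0,0,-1],[0.1,0,0,0,-1],[0.1,0,0,0,-1],[0,0,0,0,-1],[0,0,0,0,-1],[0,0,0,0,-1],[0,0,0,0,-1]]
  ]
}}

```text
t: 19.6
tcp_pos: [540.6, 38.6, 20.6]
tcp_rot: [2.269, 2.159, -0.02]
force: [-4.4, -20.4, 2.6]
gripper_width: 0.0
finger_force: 10.3
```

```bash
python3 st.py; python3 -c "
from h import *
f=load('wrist');cv2.imwrite('pics/w9.png',cv2.resize(f['pixels'][:310,200:620],None,fx=1.8,fy=1.8))"
```

```text
19.6 [540.6  38.6  20.6] [ -4.4 -20.4   2.6]
[8.90000e-02 9.96000e-01 5.23948e+02 9.60420e+01] ang 84.88
[-1.60000e-02  1.00000e+00  5.55341e+02  9.57710e+01] ang 90.94
280 [[536.89371167  48.78983272  32.        ]]
```

View pics/w9.png

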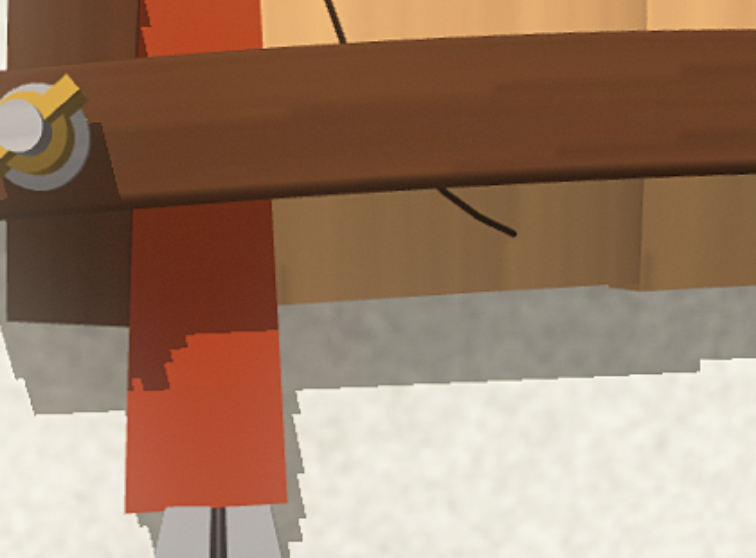

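The joint is closed with no visible gap at (640,285). The wedge sticks out about 43 mm, which is in the stated range. One small extra push to about 22–23 N, then retreat.

Request:
{"op": "send_rows", "data": {
  "steps": [
    [[0.1,0,0,0,-1],[0.1,0,0,0,-1],[0,0,0,0,-1],[0,0,0,0,-1],[0,0,0,0,-1],[0,0,0,0,-1],[0,0,0,0,-1],[0,0,0,0,-1],[0,0,0,0,-1],[0,0,0,0,-1]]
  ]
}}

```text
t: 20.65
tcp_pos: [540.7, 39.6, 20.6]
tcp_rot: [2.268, 2.158, -0.022]
force: [-3.7, -22.5, 2.3]
gripper_width: 0.008
finger_force: 11.4
```

Request:
{"op": "send_rows", "data": {
  "steps": [
    [[-0.5,0,0,0,-1],[-1,0,0,0,-1],[-1,0,0,0,-1],[-1,0,-1,0,-1],[-1,0,-2,0,-1],[0,0,-3,0,-1],[0,0,-3,0,-1],[0,0,-2,0,-1],[0,0,0,0,-1],[0,0,0,0,-1]]
  ]
}}

```text
t: 21.65
tcp_pos: [539.6, 4.0, 130.8]
tcp_rot: [2.275, 2.166, 0.002]
force: [-0.3, 0.4, -0.6]
gripper_width: 0.004
finger_force: 0.0
```

Run:
```python
from h import *
s=r.observe();print(s['t'],s['tcp_pos'].round(1),s['force'].round(1))
f=grab('wrist');cv2.imwrite('pics/w10.png',f['pixels'])
o,l=wedge_lines(f,32,range(120,180,5))
ys=np.where(l[:,315])[0];print(ys.min(),ys.max(),onplane(f,[[315,float(ys.max())]],32))
```

```text
21.65 [539.6   4.  130.8] [-0.3  0.4 -0.6]
[2.35000e-01 9.72000e-01 5.21667e+02 6.73190e+01] ang 76.41
[-1.3000e-02  1.0000e+00  5.5564e+02  6.8163e+01] ang 90.76
66 165 [[537.66934628  54.82324335  32.        ]]
```

View pics/w10.png

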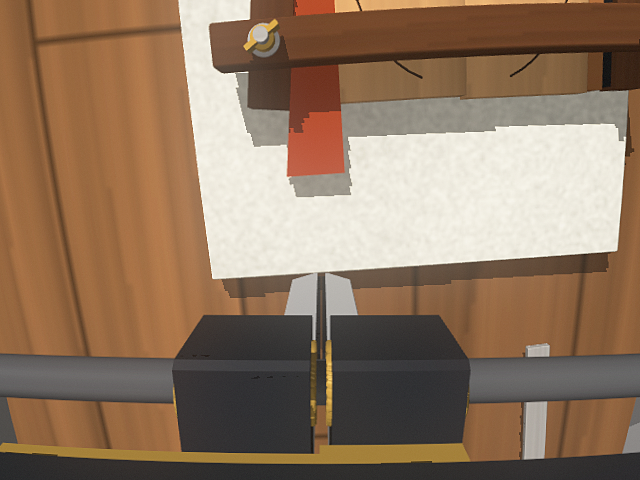

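The wedge stays in place with its butt at px (315,176). The joint at px (465,98) is closed, the halves lie flat, and the arm is clear, so I'm handing in.

```bash
python3 -c "
from plant import ticket
print(ticket.close_job())"
```

```text
the job is handed in; nothing more can be done
None
```

I pushed the wedge in with about 22 N and let go. In the last picture it is still in the channel, the visible mouth end of the joint is closed and the arm is clear. The job was handed in at about 22 s; no verdict came back, and I did not view the joint's stop end.

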